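# Return the parts cassette to its slanted bay

### The arm

A 7-joint arm with a two-finger parallel gripper is mounted at the origin on the work surface. World frame = base frame: x ahead of the robot, y to its left, z up, the work surface at z = 0. Lengths are in m, angles in rad, forces in N, time in s.
With the tool pointing down it reaches from about 0.4 to 0.85 m from the base axis. Payload 4.5 kg.
Tool frame: the origin (TCP) lies at the very end of the fingers, on their centre line; the grasp point (between the pads) lies 19 mm behind it; z points along the fingers, y is the line along which they close (so a half turn about z gives the same grasp; the last joint's range is limited). The gripper opens to 88 mm and grips with 3 to 60 N. Pads are 18 mm wide; open, the fingers measure 123 mm over their backs; the gripper's body (75 mm by 187 mm) begins 45 mm behind the grasp point.
Start: joints at [1.32, 0.689, -0.195, 1.565, 0.157, 0.902, -0.215], TCP at [0.176, -0.6, 0.239] pointing down, gripper open.
Joint ranges: [-3.01, 3.01], [-0.46, 2.08], [-1.47, 1.51], [0.13, 2.56], [-1, 4.14], [0.04, 2.09], [-2.66, 2.66]. Speed limits (rad/s): [2.57, 2.57, 3.14, 3.14, 3.14, 3.14, 3.14].

### API

Orientations are given as a unit quaternion [x, y, z, w].
In Python, from plant import r gives the robot as it stands. The module is installed in compiled form; this text tells all that it offers.
- The arm moves only by the shell command python3 -m pendant 'ROWS' [FORCE]. ROWS is JSON, one flat list of numbers, 7 for each row, row after row: the opening, from 0 (shut) to 1 (fully open), then the shift along the tool's x, y, z scaled (see below), then the turn, a rotation vector about the tool's x, y, z scaled (see below). A call has 1 to 12 rows; each row is the pose to reach, as a shift and turn from the pose commanded when the call began, along the tool's axes at that moment; what a row does not reach only later rows make up. The controller multiplies each number of a shift by 0.15 m and each number of a turn by pi/2 rad. A row lasts 1/10 s, in which the tool goes at most 50 mm and 8.59 degrees, less where a joint would pass 70% of its speed; a pose out of reach is approached as far as the arm can. A call with a number of a shift or a turn outside -1 to 1 is refused whole. A call with a gripper value outside its range is refused whole. The fingers move at their own pace and stop on an object; FORCE is the grip in N (left out, the last holds). Time passes only in rows, so rows that repeat a pose let the fingers close. It gives the time, the measured TCP pose, the force, the opening and the grip force at its end, in the units of the state.
- r.get_state(): the state, without advancing time (a new reading comes with each control period).
- r.snapshot(name): name is "side" or "top"; returns a dict with "img" (384x512x3 uint8, red, green, blue), "mtx" (3x3 intrinsics, pixels), "cam_to_world" (4x4, takes a point from camera to world coordinates). Camera axes: x right, y up, looking along -z (the intrinsics and any distortion apply to the point x, -y, -z); pixel columns grow to the right and rows downward; lengths in m; the calibration is good to about 2 mm. A picture is of the moment at which its call begins. There is no depth.
- r.finish_job(): hands the job in; it is judged then, once.
The state is a dict: "clock": time; "q": joint angles; "qd": joint speeds; "joint_torque": joint torques, N m; "tool_pos": TCP position; "eef_rot": TCP orientation; "contact_force": force on the tool from outside, world axes, zero at the start; "moment": the same for the moment, N m; "opening": opening from 0.0 (shut) to 1.0 (fully open); "finger_force": force on a finger pad.
Only numpy, scipy, OpenCV 4.12 (cv2) and the standard library are available. Lean on these libraries where they do the work, as an engineer would, in place of code of your own. Each camera call takes 0.05 s, during which the arm holds its last target. There are 200 camera calls.

### The job

Put the yellow-capped parts cassette lying on the blue mat back into the rack bay with the yellow label, plain end first, label side up and yellow cap outward. Push it down to the seat hidden inside, whose depth is set differently each time, until the stiff seat plunger gives way (about 4 newtons) and is pressed fully in against its firm stop (a push of about 15 newtons is right; 25 or more is forcing it), then let go, leaving everything else on the bench where it is.

Things in the scene. Friction and masses are not known exactly. Their poses are not given: they have to be found in the camera images.
- yellow_cassette: Closed grey plastic box 90 long, 36 wide, 30 high (mm), about 140 g, with a 14 mm yellow cap at one end and a yellow label strip on its top; lies flat on the 3 mm thick blue mat. Origin: centre of its underside; +x along its length towards the plain end (x = +45), the yellow cap ends at x = -45; z up out of its top.
- yellow_cap (a point): Centre of the outer face of the cassette's yellow cap (x = -45, y = 0, z = 15 mm in the cassette's frame).
- yellow_slot: Black straight channel (bay) with the yellow label on its roof, running away from the robot and 25 degrees down. Origin: middle of the floor's front edge at the mouth, 66 mm above the table; +x into it down the slope, y across, z square to its floor. Inside 40 mm wide, 34 high. Its hidden seat is 66 to 86 mm from the mouth (seated cassette: origin x = 21 to 41 mm).
- rack: Low steel base plate 140 x 215 x 8 mm on the table, carrying four such bays side by side (52 mm pitch, 48 wide, mouths towards the robot, order varies): yellow and red labels empty, green and white full. Walls, floors and roofs are 4 mm thick, roofs begin 2 mm behind the mouth. Origin: underside, 65 mm behind its front edge; x as the bays' level direction.
- yellow_plunger (a joint): Brass plunger in the face of the hidden seat of the yellow bay, on the channel's axis: 0 = standing out, 0.004 m = pressed in level with the rubber face, where the cassette meets it and goes no farther. It moves against about 4 N plus the rubbing of the cassette and hardly pushes back. The value does not tell how deep the seat is.
- red_cassette: The same kind of cassette with a red cap, 90 x 36 x 30 mm, lying on the mat; bystander, not to be moved. Origin: centre of underside.
- flux_bottle: Small bottle with green cap, 34 mm across, 85 high, standing on the mat; bystander. Origin: centre of underside.
- solder_spool: Metal spool 54 mm across, 40 high, standing on the mat; bystander. Origin: centre of underside.
- paste_jar: Small jar with black cap, 42 mm across, 30 high, on the mat; bystander. Origin: centre of underside.
- screwdriver: Red-handled screwdriver, 170 mm long, lying on the table to the right of the rack; bystander. Origin: underside, near the middle.
- esd_brush: Black brush, 160 mm long, lying on the table left of the mat; bystander. Origin: underside, near the middle.
Not all that is in view belongs to the job. What is shaped like the yellow_cassette but orange is not meant.

How it is judged:
By the outcome, as a careful person would: the job done as asked, in the order asked, and still so for the second after the job is handed in, with the robot touching nothing.
It also fails if it takes over 58 s, if anything falls off the work surface, if the arm or the gripper's body presses on something with over 40 N, if the wrist force passes 120 N, or if a joint passes its speed limit or range.

## Working session

There is one attempt and no reset: what is moved stays moved. The work goes in short steps, Python scripts to look and compute and a shell command to move; the robot and the scene stay as the last step left them, time stands still between calls to the robot, and variables do not carry over. Pictures are saved under pics/ and viewed, at most 12 in all, crops included, and the job is handed in when it is done.

```bash
mkdir -p pics; python3 - <<'E'
from plant import r
import cv2,pickle
d={n:r.snapshot(n) for n in("top","side")}
pickle.dump(d,open("s0.pkl","wb"))
for n in d: cv2.imwrite(f"pics/{n}0.png",cv2.resize(d[n]["img"][:,:,::-1],(768,576)) ); print(n,d[n]["mtx"],d[n]["cam_to_world"],[k for k in d[n]])
print(r.get_state())
E
```

```text
top [[348.50785174   0.         260.2309289 ]
 [  0.         348.50785174 188.07263279]
 [  0.           0.           1.        ]] [[-0.01004286  0.99319492 -0.11603014  0.48863392]
 [-0.99990962 -0.0110119  -0.00771361  0.0058295 ]
 [-0.00893883  0.11594219  0.99321574  1.04945291]
 [ 0.          0.          0.          1.        ]] ['img', 'mtx', 'cam_to_world']
side [[427.8791432    0.         253.84954068]
 [  0.         427.8791432  198.40218698]
 [  0.           0.           1.        ]] [[ 0.97140899  0.16687811 -0.16886761  0.39063488]
 [-0.23697048  0.72490784 -0.64680261 -0.8017551 ]
 [ 0.01447626  0.66832651  0.74372718  0.99897222]
 [ 0.          0.          0.          1.        ]] ['img', 'mtx', 'cam_to_world']
{'clock': 0.1, 'q': array([ 1.31980937,  0.68989794, -0.1945319 ,  1.56623914,  0.15731364,
        0.90248209, -0.21508552]), 'qd': array([ 1.25649679e-03, -3.51397597e-03, -3.31413432e-05, -1.89755491e-03,
        8.54533848e-04,  4.55194393e-04,  6.46273485e-04]), 'joint_torque': array([-2.53820530e-03, -5.28504574e+01, -1.27085600e+00, -1.53838295e+01,
       -5.25031658e-02,  1.95648005e-03,  4.74087790e-05]), 'tool_pos': array([ 0.17539953, -0.59929685,  0.23799212]), 'eef_rot': array([ 9.89871153e-01,  1.41966313e-01, -1.75095904e-04, -7.97800426e-04]), 'contact_force': array([ 0.60340722,  0.32782271, -0.11704852]), 'moment': array([ 0.05307835,  0.02156555, -0.04133559]), 'finger_force': 0.0, 'opening': 1.0015603021945427}
```

View pics/top0.png

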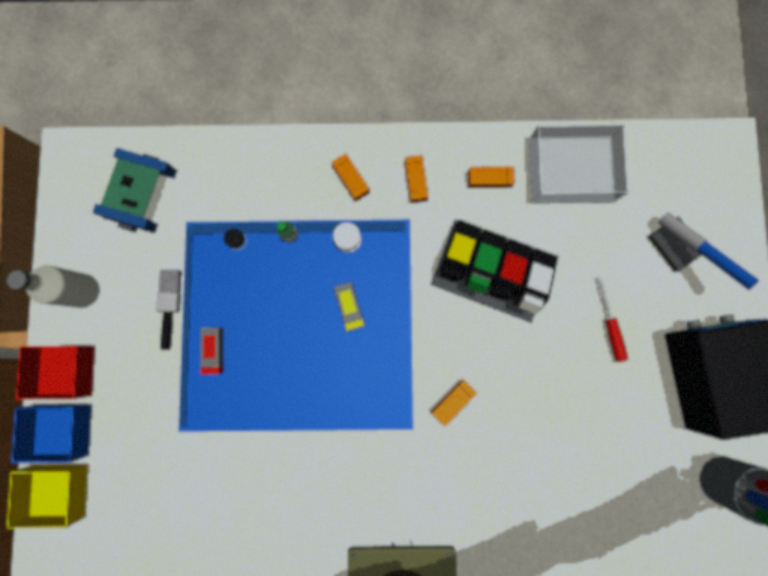

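View pics/side0.png

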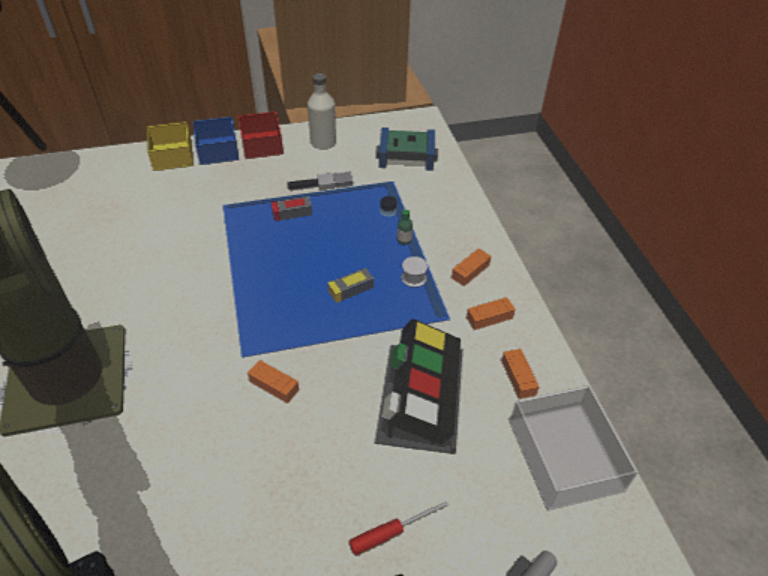

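The top view shows the yellow cassette near (348,306), with its plain end up and away. The rack is at (500,270) with the yellow bay leftmost and green, red and white to its right. The side view shows the cassette at (350,285) and the yellow label at (430,335). Next I'll measure both.

```bash
cat >h.py <<'E'
import numpy as np,cv2,pickle
def ray(s,uv):
    d=np.linalg.inv(s["mtx"])@np.array([uv[0],uv[1],1.]);d[1:]*=-1
    M=s["cam_to_world"];return M[:3,3],M[:3,:3]@d
def onz(s,uv,z):
    o,d=ray(s,uv);return o+d*(z-o[2])/d[2]
def tri(s1,a,s2,b):
    o1,d1=ray(s1,a);o2,d2=ray(s2,b)
    t=np.linalg.lstsq(np.c_[d1,-d2],o2-o1,rcond=None)[0]
    p,q=o1+t[0]*d1,o2+t[1]*d2;return (p+q)/2,np.linalg.norm(p-q)
def proj(s,p):
    M=s["cam_to_world"];c=M[:3,:3].T@(np.asarray(p)-M[:3,3]);c[1:]*=-1
    u=s["mtx"]@c;return u[:2]/u[2]
def blobs(s,lo,hi,box,amin=25):
    h=cv2.cvtColor(s["img"],cv2.COLOR_RGB2HSV);m=cv2.inRange(h,lo,hi)
    k=np.zeros_like(m);x0,y0,x1,y1=box;k[y0:y1,x0:x1]=m[y0:y1,x0:x1]
    n,_,st,c=cv2.connectedComponentsWithStats(k,connectivity=4)
    out=[]
    for i in range(1,n):
        if st[i,4]>=amin:
            cs=max(cv2.findContours((_==i).astype('uint8'),cv2.RETR_EXTERNAL,cv2.CHAIN_APPROX_NONE)[0],key=len)
            out.append((c[i],st[i,4],cv2.minAreaRect(cs)))
    return out
E
python3 - <<'E'
from h import *
np.set_printoptions(precision=4,suppress=True)
d=pickle.load(open("s0.pkl","rb"))
B={"top":(280,130,380,225),"side":(200,170,320,310)}
C={"yel":((22,120,80),(35,255,255)),"grn":((50,120,40),(75,255,255)),"red":((0,150,80),(6,255,255)),"wht":((0,0,150),(180,40,255))}
for n in d:
    for c in C:
        b=B[n] if c!="yel" else ((215,130,380,225) if n=="top" else (200,170,320,310))
        for x in blobs(d[n],*C[c],b): print(n,c,x[0],x[1],[np.round(v,1) for v in x[2]])
t=d["top"]["img"][135:225,215:385];s=d["side"]["img"][170:310,210:320]
cv2.imwrite("pics/c1.png",cv2.resize(t[:,:,::-1],None,fx=4.6,fy=4.6,interpolation=cv2.INTER_CUBIC))
cv2.imwrite("pics/c2.png",cv2.resize(s[:,:,::-1],None,fx=4,fy=4,interpolation=cv2.INTER_CUBIC))
E
```

```text
top yel [307.2737 165.1754] 285 [array([307.5, 165.1]), array([15.9, 18.1]), np.float64(20.6)]
top yel [231.2063 200.8889] 126 [array([231.3, 200.9]), array([15.2,  8.2]), np.float64(71.6)]
top yel [235.8367 215.9388] 49 [array([235.8, 215.9]), array([ 4.1, 11.1]), np.float64(71.6)]
top grn [324.8388 171.6842] 304 [array([324.8, 171.8]), array([16.4, 19.3]), np.float64(18.4)]
top grn [318.5333 189.0296] 135 [array([318.7, 189.3]), array([14.7,  9.5]), np.float64(20.6)]
top red [342.3485 178.3788] 264 [array([342.3, 178.3]), array([15.2, 18.5]), np.float64(15.9)]
top wht [329.1031 176.6805] 5696 [array([329.5, 177. ]), array([94., 99.]), np.float64(90.0)]
top wht [360.1322 185.0264] 227 [array([360.3, 184.9]), array([14.1, 16.7]), np.float64(14.0)]
side yel [235.6463 185.4268] 82 [array([235.5, 185.5]), array([ 5.8, 14.3]), np.float64(68.2)]
side yel [222.7368 191.3947] 38 [array([222.7, 191.2]), array([9.6, 4. ]), np.float64(53.1)]
side yel [286.3064 223.6213] 235 [array([286.4, 223.6]), array([22.3, 11.3]), np.float64(23.2)]
side grn [267.119  234.1429] 42 [array([267. , 234.5]), array([11.,  4.]), np.float64(90.0)]
side grn [284.2161 238.8442] 199 [array([284.6, 238.8]), array([22.6, 11.3]), np.float64(22.4)]
side red [282.6459 254.9922] 257 [array([282.6, 255. ]), array([23.4, 12.3]), np.float64(21.8)]
side wht [256.2268 256.9943] 7571 [array([259.5, 239.5]), array([139., 119.]), np.float64(90.0)]
side wht [262.1379 267.5172] 58 [array([262. , 267.8]), array([ 4.8, 12. ]), np.float64(8.1)]
side wht [280.6773 272.3298] 282 [array([281. , 272.4]), array([23.8, 13. ]), np.float64(21.8)]
```

View pics/c1.png

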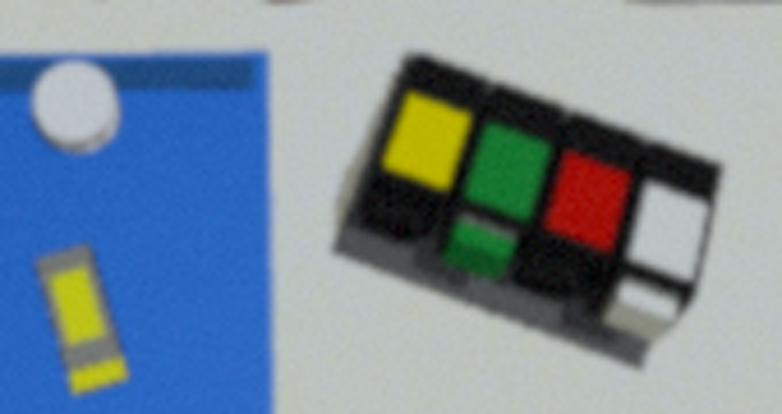

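View pics/c2.png

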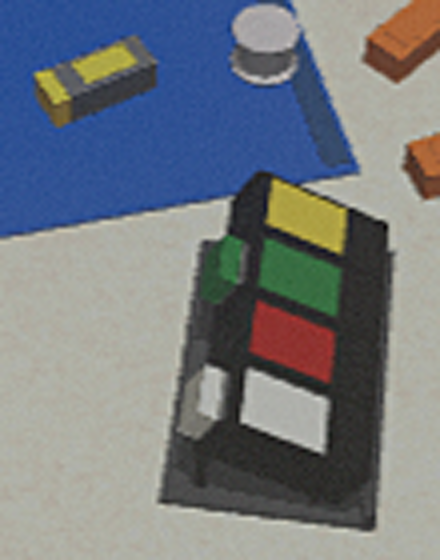

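The top crop shows the cassette from its plain end at (62,255) to its cap at (100,375). The bays read yellow, green, red, white from the left, and the green and white cassettes stick out of their mouths. The side crop agrees.

```bash
cat >m1.py <<'E'
from h import *
np.set_printoptions(precision=4,suppress=True)
d=pickle.load(open("s0.pkl","rb"));T,S=d["top"],d["side"]
L={"y":((307.27,165.18),(286.31,223.62)),"g":((324.84,171.68),(284.22,238.84)),"r":((342.35,178.38),(282.65,254.99)),"w":((360.13,185.03),(280.68,272.33))}
P={}
for k,(a,b) in L.items(): P[k],e=tri(T,a,S,b);print(k,P[k],e)
q=np.array([P[k] for k in "wrgy"]);
n=np.arange(4)-1.5;sl=(q*n[:,None]).sum(0)/(n@n);print("pitch",sl,np.linalg.norm(sl),"yaw",np.degrees(np.arctan2(-sl[0],sl[1])))
# cassette
for nm,a,b in(("label",(231.2,200.9),(235.65,185.43)),):
    p,e=tri(T,a,S,b);print(nm,p,e,onz(T,a,.033),onz(S,b,.033))
for im,n,box in((T,"top",(215,185,250,225)),(S,"side",(215,175,255,205))):
    h=cv2.cvtColor(im["img"],cv2.COLOR_RGB2HSV)
    m=255-cv2.inRange(h,(98,120,60),(125,255,255));x0,y0,x1,y1=box
    c=max(cv2.findContours(m[y0:y1,x0:x1],cv2.RETR_EXTERNAL,cv2.CHAIN_APPROX_NONE)[0],key=len)+np.array([x0,y0])
    rc=cv2.minAreaRect(c);bp=cv2.boxPoints(rc);print(n,rc);
    if n=="top":
        for p in bp: print(p,onz(T,p,.033))
        print("ctr",onz(T,rc[0],.033))
E
python3 m1.py
```

```text
y [ 0.6629 -0.1187  0.0877] 0.002109052052406571
g [ 0.6433 -0.167   0.088 ] 0.0032793121035618435
r [ 0.6245 -0.2152  0.0877] 0.002296845689736158
w [ 0.6052 -0.2637  0.0876] 0.0023945776988607208
pitch [0.0192 0.0483 0.0001] 0.05199258691058425 yaw -21.66531424788044
label [0.5683 0.0988 0.0384] 0.003541640998304975 [0.5705 0.099  0.033 ] [0.5675 0.1039 0.033 ]
top ((231.89999389648438, 204.20001220703125), (31.306547164916992, 13.597792625427246), 71.56504821777344)
[220.5 191.5] [0.5985 0.1305 0.033 ]
[233.4 187.2] [0.6108 0.0926 0.033 ]
[243.3 216.9] [0.5235 0.0638 0.033 ]
[230.4 221.2] [0.5114 0.1014 0.033 ]
ctr [0.5608 0.097  0.033 ]
side ((233.7930908203125, 189.4827423095703), (14.855627059936523, 31.568208694458008), 68.19859313964844)
```

```bash
cat >go.py <<'E'
import sys,numpy as np
from scipy.spatial.transform import Rotation as R
from plant import r
np.set_printoptions(precision=4,suppress=True)
def Rt(yaw,pitch): # tool x along heading, nose down by pitch
    y,p=np.radians([yaw,pitch]);x=np.array([np.cos(y)*np.cos(p),np.sin(y)*np.cos(p),-np.sin(p)])
    yy=np.array([np.sin(y),-np.cos(y),0]);return R.from_matrix(np.c_[x,yy,np.cross(x,yy)])
def plan(pos,yaw,pitch):
    s=r.get_state();C=R.from_quat(s["eef_rot"])
    print("shift",C.inv().apply(np.array(pos)-s["tool_pos"])/.15,"turn",(C.inv()*Rt(yaw,pitch)).as_rotvec()/(np.pi/2))
    print(s["clock"],s["tool_pos"],s["contact_force"],s["opening"],s["q"])
if __name__=="__main__": a=[float(v) for v in sys.argv[1:]];plan(a[:3],*a[3:])
E
python3 go.py .528 .089 .12 18.4 0
A='[1,0.18,-0.187,0,0,0,0, 1,0.36,-0.374,0,0,0,0, 1,0.54,-0.56,0,0,0,0, 1,0.72,-0.747,0,0,0,0, 1,0.885,-0.934,0,0,0,0]'
python3 -m pendant '[1,0.18,-0.187,0,0,0,0, 1,0.36,-0.374,0,0,0,0, 1,0.54,-0.56,0,0,0,0, 1,0.72,-0.747,0,0,0,0, 1,0.885,-0.934,0,0,0,0]'
python3 -m pendant '[1,0.18,-0.187,0,0,0,0, 1,0.36,-0.374,0,0,0,0, 1,0.54,-0.56,0,0,0,0, 1,0.72,-0.747,0,0,0,0, 1,0.885,-0.934,0,0,0,0]'
python3 -m pendant '[1,0.18,-0.187,0,0,0,0, 1,0.36,-0.374,0,0,0,0, 1,0.54,-0.56,0,0,0,0, 1,0.72,-0.747,0,0,0,0, 1,0.885,-0.934,0,0,0,0]'
python3 go.py .528 .089 .12 18.4 0
```

```text
shift [ 3.5457 -3.7417  0.7923] turn [-0.001   0.0001 -0.0231]
0.1 [ 0.1754 -0.5993  0.238 ] [ 0.6034  0.3278 -0.117 ] 1.0015603021945427 [ 1.3198  0.6899 -0.1945  1.5662  0.1573  0.9025 -0.2151]
clock: 0.6
tool_pos: [0.2643, -0.4264, 0.2385]
eef_rot: [0.99, 0.142, 0.0, -0.0]
contact_force: [0.0, -0.3, 0.8]
opening: 1.0
finger_force: 0.0
clock: 1.1
tool_pos: [0.3523, -0.2547, 0.2386]
eef_rot: [0.99, 0.142, 0.0, -0.0]
contact_force: [0.8, -0.4, 0.3]
opening: 0.999
finger_force: 0.0
clock: 1.6
tool_pos: [0.4404, -0.0829, 0.2386]
eef_rot: [0.99, 0.142, -0.0, 0.0]
contact_force: [-0.3, 0.7, -0.6]
opening: 1.0
finger_force: 0.0
shift [ 0.8831 -0.9356  0.7907] turn [-0.      0.     -0.0229]
1.6 [ 0.4404 -0.0829  0.2386] [-0.3255  0.6587 -0.6227] 0.9998276308601409 [ 0.1758  0.4664 -0.137   2.0779  0.1084  0.6038 -1.3216]
```

```bash

python3 -m pendant '[1,0.22,-0.234,0.2,0,0,-0.006, 1,0.44,-0.468,0.4,0,0,-0.012, 1,0.66,-0.702,0.6,0,0,-0.018, 1,0.883,-0.936,0.79,0,0,-0.023, 1,0.883,-0.936,0.79,0,0,-0.023, 1,0.883,-0.936,0.79,0,0,-0.023]'
python3 - <<'E'
import cv2,pickle
from go import *
s=r.snapshot("side");pickle.dump(s,open("s1.pkl","wb"))
cv2.imwrite("pics/side1.png",cv2.resize(s["img"][130:250,160:320,::-1],None,fx=4.8,fy=4.8,interpolation=cv2.INTER_CUBIC))
plan([.528,.089,.007],18.4,0)
E
```

```text
clock: 2.2
tool_pos: [0.5275, 0.092, 0.118]
eef_rot: [0.987, 0.163, -0.001, -0.001]
contact_force: [-1.3, -0.6, 0.2]
opening: 0.995
finger_force: 0.0
shift [0.0092 0.0023 0.7469] turn [-0.0004  0.0013  0.0019]
2.25 [0.5268 0.0889 0.119 ] [-0.2021 -0.1379  0.2049] 0.9991288645405947 [-0.2084  0.7545 -0.0742  1.9442  0.116   0.4489 -1.6138]
```

View pics/side1.png

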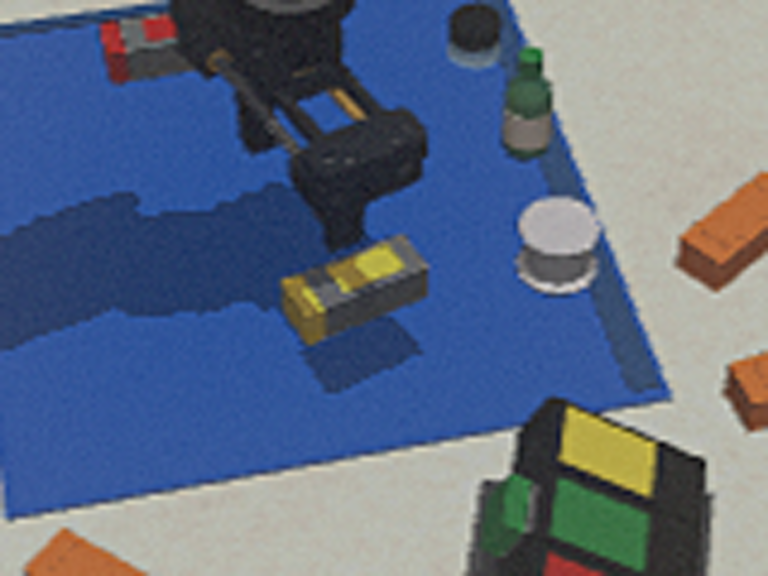

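The open fingers straddle the cassette near its cap, with a tip at (345,245), and nothing else is close. Descending and gripping.

```bash

python3 -m pendant '[1,0.009,0.002,0.2,0,0,0, 1,0.009,0.002,0.4,0,0,0, 1,0.009,0.002,0.6,0,0,0, 1,0.009,0.002,0.7,0,0,0, 1,0.009,0.002,0.747,0,0,0, 1,0.009,0.002,0.747,0,0,0, 1,0.009,0.002,0.747,0,0,0]'
python3 -m pendant '[0,0,0,0,0,0,0, 0,0,0,0,0,0,0, 0,0,0,0,0,0,0, 0,0,0,0,0,0,0, 0,0,0,0,0,0,0, 0,0,0,0,0,0,0, 0,0,0,0,0,0,0, 0,0,0,0,0,0,0]' 20
python3 -m pendant '[0,0,0,0,0,0,0, 0,0,0,0,0,0,0, 0,0,0,0,0,0,0]' 50
python3 go.py .5 0 .2 -21.7 25
```

```text
clock: 2.95
tool_pos: [0.5295, 0.0872, 0.0093]
eef_rot: [0.987, 0.159, 0.001, 0.0]
contact_force: [0.2, -0.6, 1.2]
opening: 1.0
finger_force: 0.0
clock: 3.75
tool_pos: [0.5287, 0.0876, 0.0081]
eef_rot: [0.987, 0.16, -0.0, 0.0]
contact_force: [-1.6, -0.6, 1.2]
opening: 0.407
finger_force: 19.9
clock: 4.05
tool_pos: [0.5287, 0.0875, 0.0081]
eef_rot: [0.987, 0.16, -0.0, 0.0]
contact_force: [0.4, 0.1, -0.9]
opening: 0.402
finger_force: 49.8
shift [-0.3659  0.4935 -1.2791] turn [ 0.0972 -0.2662  0.4383]
4.05 [0.5287 0.0875 0.0081] [ 0.4216  0.0726 -0.8926] 0.40167804424755715 [-0.2284  0.9566 -0.0365  1.969   0.1384  0.2185 -1.6343]
```

```bash

python3 -m pendant '[0,0,0,-0.1,0,0,0, 0,0,0,-0.25,0,0,0, 0,0,0,-0.45,0,0,0, 0,0,0,-0.65,0,0,0, 0,0,0,-0.85,0,0,0, 0,0,0,-0.95,0,0,0, 0,0,0,-0.95,0,0,0]'
python3 go.py .5253 -.0639 .1227 -21.7 25
```

```text
clock: 4.75
tool_pos: [0.5302, 0.0876, 0.1536]
eef_rot: [0.987, 0.16, 0.003, -0.0]
contact_force: [-0.2, 0.5, -1.1]
opening: 0.403
finger_force: 49.8
shift [-0.3501  0.9482  0.2046] turn [ 0.0964 -0.2696  0.4382]
4.75 [0.5302 0.0876 0.1536] [-0.2296  0.4662 -1.1439] 0.4027782076061419 [-0.1981  0.6973 -0.0851  1.9199  0.1101  0.5236 -1.6089]
```

```bash

python3 -m pendant '[0,-0.035,0.1,0.02,0.01,-0.027,0.044, 0,-0.07,0.2,0.04,0.02,-0.054,0.088, 0,-0.12,0.32,0.07,0.033,-0.09,0.146, 0,-0.17,0.45,0.1,0.046,-0.13,0.21, 0,-0.22,0.6,0.13,0.06,-0.17,0.28, 0,-0.27,0.74,0.16,0.075,-0.21,0.34, 0,-0.32,0.86,0.185,0.088,-0.245,0.4, 0,-0.35,0.948,0.205,0.096,-0.27,0.438, 0,-0.35,0.948,0.205,0.096,-0.27,0.438, 0,-0.35,0.948,0.205,0.096,-0.27,0.438]'
python3 - <<'E'
import cv2,pickle
from go import *
d={n:r.snapshot(n) for n in("top","side")};s=r.get_state();d["st"]=s
pickle.dump(d,open("s2.pkl","wb"))
t=d["top"]["img"][125:225,220:390];q=d["side"]["img"][170:290,200:320]
a=cv2.resize(t,(799,470),interpolation=cv2.INTER_CUBIC)
b=cv2.resize(q,(590,590),interpolation=cv2.INTER_CUBIC)
cv2.imwrite("pics/t2.png",a[:,:,::-1]);cv2.imwrite("pics/q2.png",b[:,:,::-1])
print(Rt(-21.7,25).as_matrix()-R.from_quat(s["eef_rot"]).as_matrix())
plan([.5253,-.0639,.1227],-21.7,25)
E
```

```text
clock: 5.75
tool_pos: [0.5233, -0.0632, 0.1193]
eef_rot: [0.958, -0.183, -0.216, -0.04]
contact_force: [0.2, 0.4, -1.1]
opening: 0.405
finger_force: 49.8
[[ 0.0009 -0.0038  0.0055]
 [-0.0036  0.0015  0.0012]
 [ 0.0047 -0.0016 -0.0022]]
shift [ 0.0069  0.0086 -0.0226] turn [0.002  0.0033 0.0019]
5.85 [ 0.5235 -0.0618  0.1201] [ 0.6516  1.0922 -0.8976] 0.4045931672387115 [ 0.0963  0.9234  0.0087  1.5562 -0.1357  1.0935 -1.7539]
```

View pics/t2.png

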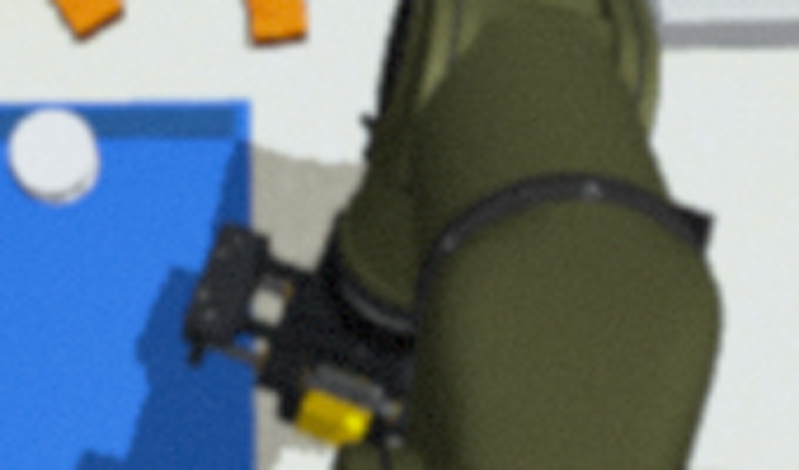

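View pics/q2.png

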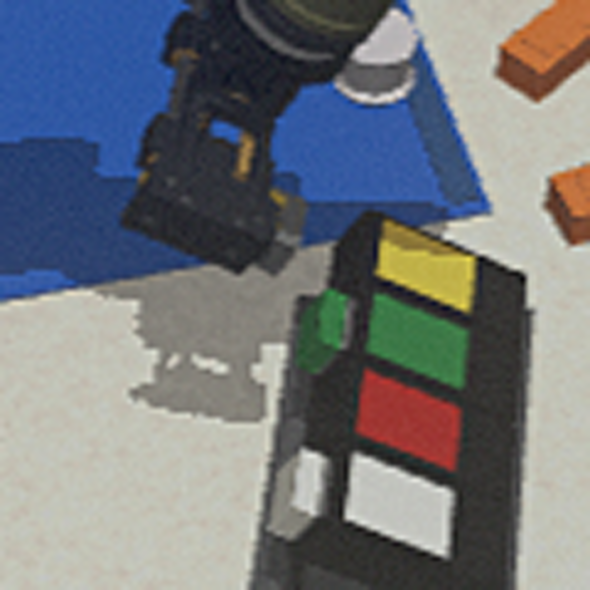

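The top view is mostly hidden by the arm, but the yellow cap shows at (335,418). The side view shows the cassette's plain end at (288,235), lined up with the yellow bay. I'll check camera bias by projecting the held cassette's corners and the expected mouth into both pictures.

```bash
cat >ov.py <<'E'
from h import *
from scipy.spatial.transform import Rotation as R
d=pickle.load(open("s2.pkl","rb"));s=d["st"];Rm=R.from_quat(s["eef_rot"]).as_matrix()
def cas(p,gx=-.034,gz=.0051): # cassette frame -> world
    return s["tool_pos"]+Rm@np.array([p[0]-gx,-p[1],-(p[2]-gz)])
y,p=np.radians([-21.7,25]);u=np.array([np.cos(y)*np.cos(p),np.sin(y)*np.cos(p),-np.sin(p)])
v=np.array([-np.sin(y),np.cos(y),0]);w=np.cross(u,v);M=np.array([.6227,-.1027,.066])
bay=lambda q:M+q[0]*u+q[1]*v+q[2]*w
def panel(n,x0,y0,W,H,f):
    im=cv2.resize(d[n]["img"][y0:y0+H,x0:x0+W,::-1],None,fx=f,fy=f,interpolation=cv2.INTER_CUBIC)
    def dr(pts,c):
        q=np.array([(proj(d[n],a)-[x0,y0]+.5)*f for a in pts]).astype(int);cv2.polylines(im,[q],True,c,1)
    for z in(0,.03): dr([cas((a,b,z)) for a,b in((-.045,-.018),(.045,-.018),(.045,.018),(-.045,.018))],(255,0,255))
    dr([cas((-.031,b,.03)) for b in(-.018,.018)],(255,0,255))
    for k in range(4): dr([bay((.002,b-.052*k,z)) for b,z in((-.024,-.004),(.024,-.004),(.024,.038),(-.024,.038))],(255,255,0))
    return im
a=panel("side",230,195,85,100,6);b=panel("top",265,185,45,45,6)
o=np.zeros((600,790,3),np.uint8);o[:600,:510]=a;o[:270,515:785]=b
cv2.imwrite("pics/ov.png",o)
E
python3 ov.py
```

```text
(no output)
```

View pics/ov.png

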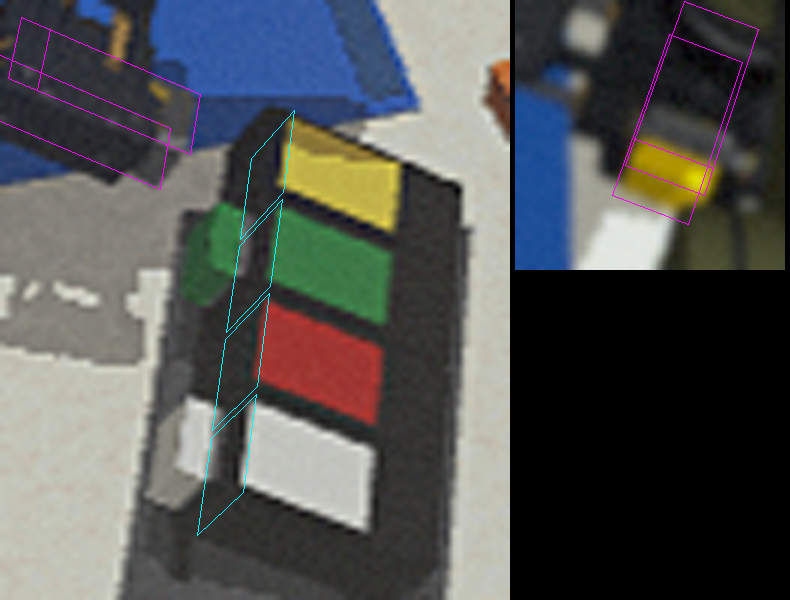

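```bash
cat >>ov.py <<'E'
np.set_printoptions(precision=4,suppress=True)
print("yel top",[(b[0],b[1]) for b in blobs(d["top"],(20,120,60),(35,255,255),(275,195,305,225),10)])
cap=[cas(q) for q in((-.031,-.018,.03),(-.031,.018,.03),(-.045,.018,.03),(-.045,.018,0),(-.045,-.018,0),(-.045,-.018,.03))]
h=cv2.convexHull(np.array([proj(d["top"],a) for a in cap],np.float32));m=cv2.moments(h);print("pred",m["m10"]/m["m00"],m["m01"]/m["m00"],m["m00"])
s0=pickle.load(open("s0.pkl","rb"))
L={"y":((307.27,165.18),(286.31,223.62)),"g":((324.84,171.68),(284.22,238.84)),"r":((342.35,178.38),(282.65,254.99)),"w":((360.13,185.03),(280.68,272.33))}
for z in(.0822,.0877):
  xl=(.066+.038*np.cos(p)-z)/np.sin(p);print("z",z,"xl",xl)
  for k,i in zip("ygrw",range(4)):
    for n,j in(("top",0),("side",1)):
        P=onz(s0[n],L[k][j],z)+v*.052*i;Mm=P-xl*u-.038*w;print(k,n,Mm,"lat",(P-s["tool_pos"])@v)
E
python3 ov.py
```

```text
yel top [(array([290.4694, 213.7143]), np.int32(147))]
pred 289.17508381600476 214.87966857898502 142.38221651758067
z 0.0822 xl 0.04315879733229276
y top [ 0.6137 -0.0992  0.066 ] lat -0.0013890082558809386
y side [ 0.6122 -0.0943  0.066 ] lat 0.002644717307570141
g top [ 0.6139 -0.0996  0.066 ] lat -0.0017342174667406007
g side [ 0.6112 -0.0943  0.066 ] lat 0.0022462387888081414
r top [ 0.6136 -0.0996  0.066 ] lat -0.0018366378156544072
r side [ 0.6119 -0.0946  0.066 ] lat 0.002182310414570003
w top [ 0.6135 -0.1001  0.066 ] lat -0.002313401809701479
w side [ 0.6117 -0.0952  0.066 ] lat 0.0015910414629690603
z 0.0877 xl 0.030144688624954008
y top [ 0.6237 -0.1029  0.066 ] lat -0.001097075788382973
y side [ 0.6215 -0.1027  0.066 ] lat -0.001790459485343815
g top [ 0.6239 -0.103   0.066 ] lat -0.0011446393186582832
g side [ 0.6206 -0.1025  0.066 ] lat -0.0018745833295404357
r top [ 0.6237 -0.1027  0.066 ] lat -0.0009507945346470051
r side [ 0.6214 -0.1025  0.066 ] lat -0.001626164098974911
w top [ 0.6238 -0.1029  0.066 ] lat -0.0011291648004169708
w side [ 0.6214 -0.1028  0.066 ] lat -0.001901921766591777
```

```bash
python3 go.py .5438 -.0694 .1079 -21.7 25
```

```text
shift [ 0.165  -0.0025  0.0118] turn [0.002  0.0033 0.0019]
5.85 [ 0.5235 -0.0618  0.1201] [ 0.6516  1.0922 -0.8976] 0.4045931672387115 [ 0.0963  0.9234  0.0087  1.5562 -0.1357  1.0935 -1.7539]
```

```bash

python3 -m pendant '[0,0.04,-0.001,0.005,0.001,0.002,0.001, 0,0.08,-0.002,0.01,0.002,0.003,0.002, 0,0.12,-0.002,0.012,0.002,0.003,0.002, 0,0.15,-0.002,0.012,0.002,0.003,0.002, 0,0.165,-0.002,0.012,0.002,0.003,0.002, 0,0.165,-0.002,0.012,0.002,0.003,0.002, 0,0.165,-0.002,0.012,0.002,0.003,0.002]'
sed -i 's/M=np.array(.*/M=np.array([.6117,-.0964,.066])/; s/"s2.pkl"/"s3.pkl"/; s/pics\/ov/pics\/ov3/' ov.py
sed -i 's/a=panel("side",230,195,85,100,6)/a=panel("side",235,200,75,75,8)/; s/b=panel.*/cv2.imwrite("pics\/ov3.png",a)/; /^o=/d; /^cv2.imwrite.*,o)/d' ov.py; sed -i '/^np.set/,$d' ov.py
python3 - <<'E'
import pickle
from go import *
d={"side":r.snapshot("side")};d["st"]=r.get_state();pickle.dump(d,open("s3.pkl","wb"))
plan([.5438,-.0694,.1079],-21.7,25)
E
python3 ov.py
```

```text
clock: 6.55
tool_pos: [0.5439, -0.0717, 0.1077]
eef_rot: [0.958, -0.186, -0.213, -0.04]
contact_force: [-0.5, 0.3, -2.2]
opening: 0.405
finger_force: 49.8
shift [-0.0059 -0.014   0.0017] turn [ 0.0003  0.0001 -0.0025]
6.6 [ 0.5439 -0.0717  0.1078] [ 0.3934  0.1487 -1.03  ] 0.4022617072521403 [ 0.1058  0.9621  0.014   1.4903 -0.1347  1.1166 -1.7516]
```

View pics/ov3.png

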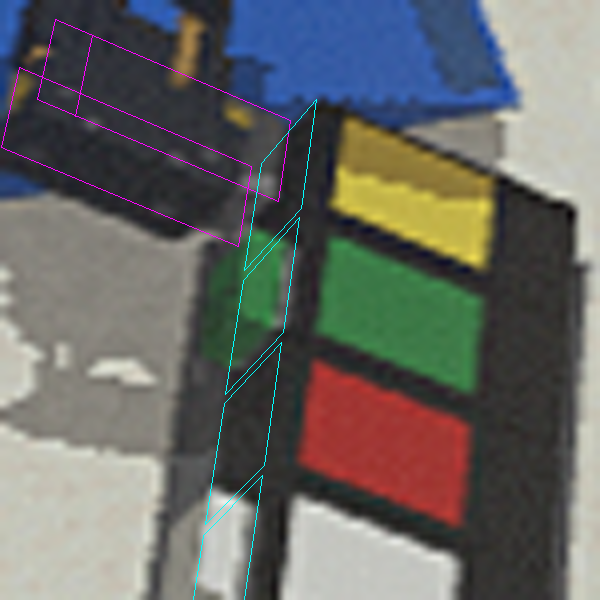

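The overlay's roof edge falls along the real front edge, at (297,220)–(283,335) where the green cassette emerges. The plain end sits just short of the mouth, so the model holds. Next I'll average out the pose noise.

```bash
cat >avg.py <<'E'
from go import *
def avg(n=12):
    S=[]
    for i in range(n): r.snapshot("side");S.append(r.get_state())
    p=np.mean([s["tool_pos"] for s in S],0);C=R.from_quat([s["eef_rot"] for s in S]).mean();f=np.mean([s["contact_force"] for s in S],0)
    return S[-1]["clock"],p,C,f,np.std([s["tool_pos"] for s in S],0),S[-1]["opening"]
M=np.array([.6117,-.0964,.066]);B=Rt(-21.7,25).as_matrix()*[1,-1,-1]
if __name__=="__main__":
    t,p,C,f,sd,o=avg(int(sys.argv[1]))
    print("t",t,"slot mm",B.T@(p-M)*1e3,"sd mm",sd*1e3,"rot err deg",np.degrees((C.inv()*Rt(-21.7,25)).as_rotvec()),"F slot",B.T@f,"F",f,"open",o)
E
python3 avg.py 14
```

```text
t 7.3 slot mm [-82.9736  -2.0806   7.4163] sd mm [0.0458 0.0234 0.0481] rot err deg [ 0.0251 -0.0004 -0.2181] F slot [ 0.5922  0.0372 -1.1179] F [ 0.0735  0.0108 -1.2634] open 0.4023093050304026
```

```bash

python3 -m pendant '[0,0,-0.007,0,0,0,-0.0024, 0,0.02,-0.007,0,0,0,-0.0024, 0,0.04,-0.007,0,0,0,-0.0024, 0,0.06,-0.007,0,0,0,-0.0024, 0,0.08,-0.007,0,0,0,-0.0024, 0,0.1,-0.007,0,0,0,-0.0024, 0,0.1,-0.007,0,0,0,-0.0024]'
python3 avg.py 6
```

```text
clock: 8.0
tool_pos: [0.5573, -0.076, 0.1011]
eef_rot: [0.959, -0.184, -0.213, -0.04]
contact_force: [0.0, 0.8, -0.6]
opening: 0.4
finger_force: 49.8
t 8.3 slot mm [-67.9482  -1.1049   7.3401] sd mm [0.0535 0.056  0.096 ] rot err deg [ 0.0262  0.0084 -0.0043] F slot [ 0.4268  0.0309 -1.2759] F [-0.1302  0.0851 -1.3367] open 0.4031687456348181
```

```bash

python3 -m pendant '[0,0.02,0,0,0,0,0, 0,0.04,0,0,0,0,0, 0,0.06,0,0,0,0,0, 0,0.08,0,0,0,0,0, 0,0.1,0,0,0,0,0, 0,0.1,0,0,0,0,0]'
python3 avg.py 6
```

```text
clock: 8.9
tool_pos: [0.5699, -0.0811, 0.0947]
eef_rot: [0.959, -0.184, -0.213, -0.04]
contact_force: [-0.5, -0.7, -2.0]
opening: 0.404
finger_force: 49.8
t 9.2 slot mm [-52.9418  -1.0915   7.3408] sd mm [0.0583 0.0544 0.0925] rot err deg [ 0.0255  0.0075 -0.0035] F slot [ 0.5823 -0.0252 -1.1177] F [ 0.0421 -0.0439 -1.2591] open 0.40327412311780564
```

```bash

python3 -m pendant '[0,0.02,0,0,0,0,0, 0,0.04,0,0,0,0,0, 0,0.06,0,0,0,0,0, 0,0.08,0,0,0,0,0, 0,0.1,0,0,0,0,0, 0,0.12,0,0,0,0,0, 0,0.12,0,0,0,0,0]'
python3 avg.py 4; python3 - <<'E'
from h import *
from plant import r
s=r.snapshot("side");pickle.dump(s,open("s4.pkl","wb"))
E
```

```text
clock: 9.9
tool_pos: [0.585, -0.0871, 0.0871]
eef_rot: [0.959, -0.184, -0.213, -0.04]
contact_force: [-0.5, 0.7, -1.2]
opening: 0.399
finger_force: 49.8
t 10.1 slot mm [-34.9107  -1.1121   7.3145] sd mm [0.0562 0.0729 0.0876] rot err deg [ 0.0266  0.009  -0.0041] F slot [ 0.637  -0.2309 -0.9798] F [ 0.0663 -0.2749 -1.1572] open 0.4047248105559121
```

```bash

python3 -m pendant '[0,0,0,0.005,0,0,0, 0,0,0,0.01,0,0,0, 0,0,0,0.013,0,0,0, 0,0,0,0.013,0,0,0]'
python3 avg.py 4
```

```text
clock: 10.55
tool_pos: [0.5844, -0.0867, 0.0867]
eef_rot: [0.959, -0.184, -0.212, -0.041]
contact_force: [-0.4, 0.4, 5.1]
opening: 0.399
finger_force: 49.8
t 10.75 slot mm [-34.9946  -1.0553   6.5243] sd mm [0.0105 0.0115 0.008 ] rot err deg [ 0.0112 -0.051  -0.0023] F slot [-2.3373 -0.503   4.6708] F [-0.3201 -0.414   5.2209] open 0.40588665849523986
```

```bash

python3 -m pendant '[0.42,0,0,-0.006,0,0,0, 0.46,0,0,-0.006,0,0,0, 0.5,0,0,-0.006,0,0,0, 0.5,0,0,-0.006,0,0,0, 0.5,0,0,-0.006,0,0,0]'
python3 avg.py 3
python3 -m pendant '[0.5,-0.1,0,-0.006,0,0,0, 0.5,-0.2,0,-0.006,0,0,0, 0.5,-0.3,0,-0.05,0,0,0, 0.5,-0.36,0,-0.15,0,0,0, 0.5,-0.36,0,-0.3,0,0,0, 0.2,-0.36,0,-0.3,0,0,0, 0,-0.36,0,-0.3,0,0,0, 0,-0.36,0,-0.3,0,0,0, 0,-0.36,0,-0.3,0,0,0]'
python3 avg.py 3
python3 - <<'E'
from h import *
from plant import r
d={n:r.snapshot(n) for n in("top","side")};pickle.dump(d,open("s5.pkl","wb"))
a=cv2.resize(d["top"]["img"][150:235,255:355],(500,425),interpolation=cv2.INTER_CUBIC)
b=cv2.resize(d["side"]["img"][190:275,235:295],(300,425),interpolation=cv2.INTER_CUBIC)
cv2.imwrite("pics/v5.png",np.hstack([a,b])[:,:,::-1])
E
```

```text
clock: 11.25
tool_pos: [0.5843, -0.0867, 0.0863]
eef_rot: [0.959, -0.184, -0.213, -0.04]
contact_force: [1.2, 0.6, -0.0]
opening: 0.504
finger_force: 0.0
t 11.4 slot mm [-34.9192  -1.1338   6.1799] sd mm [0.0222 0.0122 0.023 ] rot err deg [ 0.0297  0.0123 -0.0068] F slot [ 0.3682 -0.2178 -0.1143] F [ 0.1846 -0.3079 -0.2592] open 0.4985862578248117
clock: 12.3
tool_pos: [0.5559, -0.0755, 0.1494]
eef_rot: [0.959, -0.184, -0.214, -0.041]
contact_force: [-0.6, 0.2, -0.2]
opening: 0.164
finger_force: 0.0
t 12.45 slot mm [-89.1157  -1.158   50.5663] sd mm [0.095  0.016  0.0778] rot err deg [ 0.0429  0.0821 -0.0087] F slot [-0.063   0.2823 -0.3728] F [-0.0951  0.3417 -0.3113] open 0.02423678419284823
```

View pics/v5.png

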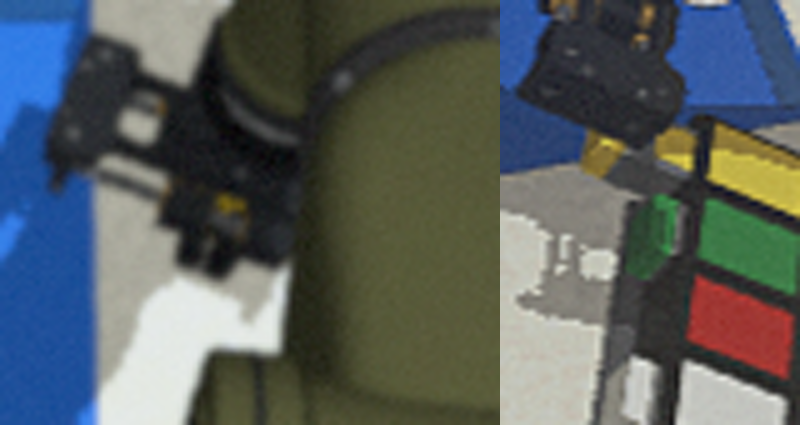

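The cassette is held half in the bay, cap outward at (600,155) in the right panel, and the neighbours haven't moved. Next I'll lower the closed fingers behind the cap and push.

```bash

python3 -m pendant '[0,0,0,0.06,0,0,0, 0,0,0,0.13,0,0,0, 0,0,0,0.2,0,0,0, 0,0,0,0.25,0,0,0, 0,0.06,0,0.25,0,0,0, 0,0.12,0,0.25,0,0,0, 0,0.16,0,0.25,0,0,0, 0,0.16,0,0.25,0,0,0]'
python3 avg.py 4
```

```text
clock: 13.35
tool_pos: [0.5632, -0.0785, 0.1055]
eef_rot: [0.959, -0.184, -0.212, -0.04]
contact_force: [0.5, -0.1, 0.7]
opening: 0.005
finger_force: 0.0
t 13.55 slot mm [-64.6787  -1.1115  13.9429] sd mm [0.2246 0.1467 0.167 ] rot err deg [ 0.0192 -0.0149 -0.0104] F slot [-0.5311  0.0615  0.0371] F [-0.41    0.2293  0.2581] open 0.007723327059218796
```

```bash

python3 -m pendant '[0,0.02,0,0,0,0,0, 0,0.04,0,0,0,0,0, 0,0.06,0,0,0,0,0, 0,0.08,0,0,0,0,0, 0,0.1,0,0,0,0,0, 0,0.1,0,0,0,0,0]'
python3 avg.py 2
python3 -m pendant '[0,0.015,0,0,0,0,0, 0,0.03,0,0,0,0,0, 0,0.045,0,0,0,0,0, 0,0.06,0,0,0,0,0, 0,0.06,0,0,0,0,0]'
python3 avg.py 3
```

```text
clock: 14.15
tool_pos: [0.575, -0.0831, 0.0993]
eef_rot: [0.959, -0.184, -0.213, -0.04]
contact_force: [0.0, -0.1, 0.1]
opening: 0.008
finger_force: 0.0
t 14.25 slot mm [-49.7972  -1.1533  13.6853] sd mm [0.0497 0.041  0.0414] rot err deg [ 0.027   0.0086 -0.0091] F slot [ 0.3801 -0.0164  0.322 ] F [ 0.4405 -0.1929  0.1312] open 0.004303380167769874
clock: 14.75
tool_pos: [0.5825, -0.0861, 0.0956]
eef_rot: [0.959, -0.184, -0.213, -0.04]
contact_force: [0.5, 0.0, 0.1]
opening: 0.005
finger_force: 0.0
t 14.9 slot mm [-40.8347  -1.1054  13.7665] sd mm [0.0637 0.0337 0.0468] rot err deg [ 0.0247  0.0014 -0.0051] F slot [-0.1677 -0.3213 -0.0616] F [-0.2842 -0.2327  0.015 ] open 0.0015742231265667437
```

```bash

python3 -m pendant '[0,0.01,0,0,0,0,0, 0,0.02,0,0,0,0,0, 0,0.03,0,0,0,0,0, 0,0.03,0,0,0,0,0]'
python3 avg.py 2
python3 -m pendant '[0,0.01,0,0,0,0,0, 0,0.02,0,0,0,0,0, 0,0.02,0,0,0,0,0]'
python3 avg.py 2
python3 - <<'E'
from h import *
from plant import r
s=r.snapshot("side")
for b in blobs(s,(20,120,60),(35,255,255),(235,190,300,250),8): print(b[0],b[1])
E
```

```text
clock: 15.3
tool_pos: [0.5862, -0.0875, 0.0937]
eef_rot: [0.959, -0.184, -0.213, -0.04]
contact_force: [0.4, 0.6, -0.4]
opening: 0.004
finger_force: 0.0
t 15.4 slot mm [-36.3348  -1.113   13.7836] sd mm [0.0439 0.0156 0.028 ] rot err deg [ 0.0254 -0.0005 -0.0072] F slot [ 0.0214 -0.3215 -0.602 ] F [-0.3372 -0.2118 -0.5547] open 0.006298898171114936
clock: 15.7
tool_pos: [0.5887, -0.0885, 0.0925]
eef_rot: [0.959, -0.184, -0.213, -0.04]
contact_force: [-0.4, -0.1, -0.6]
opening: 0.004
finger_force: 0.0
t 15.8 slot mm [-33.3049  -1.1082  13.7808] sd mm [0.0299 0.0147 0.0057] rot err deg [ 0.0254 -0.0031 -0.0074] F slot [0.3178 0.339  0.4913] F [0.5859 0.1317 0.3109] open 0.004379308263815408
[289.33742331 224.49079755] 163
```

```bash

for i in 1; do
python3 -m pendant '[0,0.007,0,0,0,0,0, 0,0.013,0,0,0,0,0, 0,0.013,0,0,0,0,0]' >/dev/null
python3 avg.py 3
done
python3 -m pendant '[0,0.007,0,0,0,0,0, 0,0.013,0,0,0,0,0, 0,0.013,0,0,0,0,0]' >/dev/null
python3 avg.py 3
```

```text
t 16.3 slot mm [-31.403   -1.1222  13.8014] sd mm [0.0238 0.0178 0.0146] rot err deg [ 0.0253 -0.0022 -0.0076] F slot [ 0.552  -0.1597 -0.3285] F [ 0.2768 -0.282  -0.531 ] open 0.007388449236982058
t 16.75 slot mm [-29.4539  -1.1175  13.7912] sd mm [0.0189 0.0146 0.0186] rot err deg [ 0.0262 -0.0003 -0.0048] F slot [-0.4318  0.2404  0.2368] F [-0.1817  0.3311  0.3971] open 0.005465154341581382
```

```bash

python3 -m pendant '[0,0.007,0,0,0,0,0, 0,0.013,0,0,0,0,0, 0,0.013,0,0,0,0,0]' >/dev/null
python3 avg.py 3
python3 -m pendant '[0,0.007,0,0,0,0,0, 0,0.013,0,0,0,0,0, 0,0.013,0,0,0,0,0]' >/dev/null
python3 avg.py 3
python3 -m pendant '[0,0.007,0,0,0,0,0, 0,0.007,0,0,0,0,0]' >/dev/null
python3 avg.py 3
```

```text
t 17.2 slot mm [-27.4989  -1.0994  13.801 ] sd mm [0.0194 0.0189 0.0166] rot err deg [ 0.0247 -0.0013 -0.0049] F slot [ 0.5603 -0.0772  0.0379] F [ 0.4581 -0.2654 -0.2025] open 0.00206918529607133
t 17.65 slot mm [-25.5548  -1.1099  13.7976] sd mm [0.02   0.0227 0.0099] rot err deg [ 0.0259 -0.0015 -0.0051] F slot [-0.4211 -0.2086 -0.3295] F [-0.5611 -0.0012 -0.1206] open 0.0015770347164166365
t 18.0 slot mm [-24.5175  -1.1139  13.7931] sd mm [0.0097 0.0126 0.0082] rot err deg [ 0.0264  0.0002 -0.0048] F slot [-0.0792  0.3791 -0.18  ] F [ 0.0028  0.4069 -0.1297] open 0.002448443256228387
```

```bash

python3 -m pendant '[0,0.007,0,0,0,0,0, 0,0.013,0,0,0,0,0, 0,0.013,0,0,0,0,0]' >/dev/null
python3 avg.py 2
python3 -m pendant '[0,0.007,0,0,0,0,0, 0,0.013,0,0,0,0,0, 0,0.013,0,0,0,0,0]' >/dev/null
python3 avg.py 2
python3 -m pendant '[0,0.007,0,0,0,0,0, 0,0.007,0,0,0,0,0]' >/dev/null
python3 avg.py 2
```

```text
t 18.4 slot mm [-22.5319  -1.1173  13.7931] sd mm [0.0078 0.0152 0.0032] rot err deg [ 0.0268 -0.0026 -0.0053] F slot [ 0.1721 -0.1054  0.4632] F [ 0.2878 -0.228   0.347 ] open 0.007706178992245393
t 18.8 slot mm [-20.5781  -1.1356  13.8016] sd mm [0.0069 0.0086 0.0084] rot err deg [ 0.027  -0.0043 -0.0062] F slot [ 0.3072 -0.0416  0.4723] F [ 0.4288 -0.2154  0.2982] open 0.0030570390519145778
t 19.1 slot mm [-19.5431  -1.1376  13.7955] sd mm [0.     0.0217 0.0117] rot err deg [ 0.0284 -0.0019 -0.0044] F slot [ 0.1432 -0.3492 -0.2368] F [-0.1015 -0.3354 -0.2752] open 0.00721171511641678
```

```bash

python3 -m pendant '[0,0.007,0,0,0,0,0, 0,0.007,0,0,0,0,0]' >/dev/null
python3 avg.py 3
python3 -m pendant '[0,0.007,0,0,0,0,0, 0,0.007,0,0,0,0,0]' >/dev/null
python3 avg.py 3
python3 - <<'E'
from h import *
from plant import r
s=r.snapshot("side")
for b in blobs(s,(20,120,60),(35,255,255),(235,190,300,250),4): print(b[0],b[1])
b=cv2.resize(s["img"][185:260,230:310],(800,600)[:2],interpolation=cv2.INTER_CUBIC)
cv2.imwrite("pics/v6.png",b[:,:,::-1])
E
```

```text
t 19.45 slot mm [-18.5085  -1.1106  13.8152] sd mm [0.0194 0.027  0.0099] rot err deg [ 0.0255 -0.0022 -0.0051] F slot [-0.1107 -0.0329  0.0241] F [-0.0959  0.0028  0.0686] open 0.0011716761866087382
t 19.8 slot mm [-17.4585  -1.096   13.8174] sd mm [0.026  0.0231 0.0062] rot err deg [ 0.0271 -0.0031 -0.0033] F slot [-0.0681 -0.341   0.059 ] F [-0.1603 -0.3032  0.0822] open 0.0023712369412029317
[292.10869565 225.38043478] 92
```

View pics/v6.png

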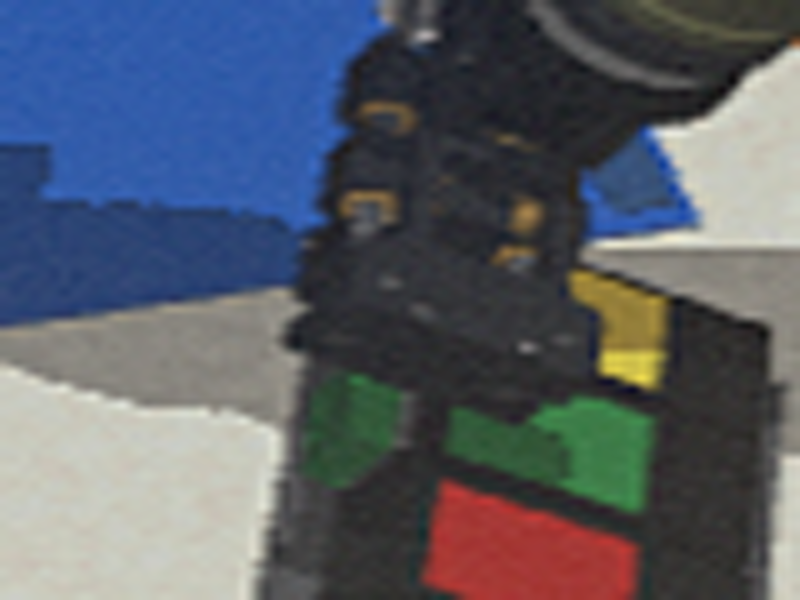

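The gripper is over the yellow mouth at (450,330), and the green cassette at (355,430) is undisturbed. I'll keep going in 1 mm steps.

```bash

python3 -m pendant '[0,0.007,0,0,0,0,0, 0,0.007,0,0,0,0,0]' >/dev/null
python3 avg.py 2
python3 -m pendant '[0,0.007,0,0,0,0,0, 0,0.007,0,0,0,0,0]' >/dev/null
python3 avg.py 2
python3 -m pendant '[0,0.007,0,0,0,0,0, 0,0.007,0,0,0,0,0]' >/dev/null
python3 avg.py 2
```

```text
t 20.15 slot mm [-17.3659  -1.0855  13.8241] sd mm [0.0074 0.0212 0.0031] rot err deg [0.0316 0.1192 0.0005] F slot [-5.1465 -0.338   3.0719] F [-3.2525  0.9305  4.9591] open 0.002830351010557155
t 20.45 slot mm [-16.2534  -1.0384  13.8205] sd mm [0.0043 0.0064 0.0088] rot err deg [0.029  0.1128 0.0038] F slot [-5.4583 -0.7657  2.7788] F [-3.7883  0.6835  4.8252] open 0.008541590154892104
t 20.75 slot mm [-15.1317  -1.0215  13.8147] sd mm [0.0098 0.0065 0.0036] rot err deg [0.0275 0.1054 0.0026] F slot [-5.7104 -0.4461  2.8116] F [-3.8695  1.0597  4.9615] open 0.006355363281335564
```

```bash

python3 -m pendant '[0,0.007,0,0,0,0,0, 0,0.007,0,0,0,0,0]' >/dev/null
python3 avg.py 2
python3 -m pendant '[0,0.007,0,0,0,0,0, 0,0.007,0,0,0,0,0]' >/dev/null
python3 avg.py 2
```

```text
t 21.05 slot mm [-14.0229  -1.035   13.8117] sd mm [0.0115 0.0185 0.0025] rot err deg [ 0.0252  0.1007 -0.0001] F slot [-5.6551 -0.7596  3.5111] F [-3.6642  0.6406  5.5721] open 0.004634620788757692
t 21.35 slot mm [-13.3684  -1.0513  13.8359] sd mm [0.0022 0.0038 0.0001] rot err deg [0.0305 0.1527 0.0034] F slot [-6.886  -0.343   3.8887] F [-4.3984  1.3812  6.4345] open 0.006619117668265052
```

```bash

python3 -m pendant '[0,0.005,0,0,0,0,0, 0,0.005,0,0,0,0,0]' >/dev/null
python3 avg.py 2
python3 -m pendant '[0,0.004,0,0,0,0,0, 0,0.004,0,0,0,0,0]' >/dev/null
python3 avg.py 2
```

```text
t 21.65 slot mm [-13.3755  -1.0487  13.8362] sd mm [0.0124 0.0016 0.0089] rot err deg [0.0363 0.2517 0.0064] F slot [-9.5888 -0.9078  4.8836] F [-6.4926  1.6067  8.4785] open 0.003059562150945878
t 21.95 slot mm [-13.3808  -1.0195  13.8594] sd mm [0.0026 0.0112 0.0008] rot err deg [0.0396 0.3274 0.012 ] F slot [-10.3448  -0.2113   5.6327] F [-6.5775  2.3901  9.4768] open 0.0015345072813498577
```

Firm stop: the position holds while the force climbs. Raising the push to about 15 N.

```bash

python3 -m pendant '[0,0.005,0,0,0,0,0, 0,0.005,0,0,0,0,0]' >/dev/null
python3 avg.py 2
python3 -m pendant '[0,0.005,0,0,0,0,0, 0,0.005,0,0,0,0,0]' >/dev/null
python3 avg.py 2
```

```text
t 22.25 slot mm [-13.3717  -1.0515  13.8526] sd mm [0.0007 0.0121 0.0028] rot err deg [0.0467 0.4266 0.011 ] F slot [-12.3475  -0.6677   7.2644] F [-7.792   2.3821 11.8021] open 0.006018230691990019
t 22.55 slot mm [-13.3674  -1.025   13.8573] sd mm [0.0116 0.0073 0.0074] rot err deg [0.0537 0.524  0.0173] F slot [-15.4271  -0.598    7.9484] F [-10.0909   3.3721  13.7235] open 0.0056635140774397765
```

```bash

python3 -m pendant '[0,-0.02,0,0,0,0,0, 0,-0.06,0,0,0,0,0, 0,-0.15,0,0,0,0,0, 0,-0.3,0,0,0,0,0, 0,-0.42,0,-0.1,0,0,0, 0,-0.5,0,-0.3,0,0,0, 0,-0.6,0,-0.5,0,0,0, 0,-0.8,0,-0.6,0,0,0, 0,-1,0,-0.6,0,0,0, 0,-1,0,-0.6,0,0,0]'
python3 avg.py 2
python3 - <<'E'
from h import *
from plant import r
d={n:r.snapshot(n) for n in("top","side")}
s0=pickle.load(open("s0.pkl","rb"));M=np.array([.6117,-.0964,.066])
from avg import B
for n,bx in(("side",(235,190,310,310)),("top",(270,130,385,225))):
  for c in(((20,120,60),(35,255,255)),((50,120,40),(75,255,255)),((0,150,80),(6,255,255))):
    print(n,[(b[0].round(1),b[1]) for b in blobs(d[n],*c,bx,5)])
  print("pred cap",[proj(d[n],M+B@np.array([x,-.001,.03])).round(1) for x in(-.022,-.008)])
E
```

```text
clock: 23.55
tool_pos: [0.517, -0.0593, 0.2296]
eef_rot: [0.959, -0.183, -0.211, -0.041]
contact_force: [1.1, 0.5, 0.6]
opening: 0.007
finger_force: 0.0
t 23.65 slot mm [-159.1801   -0.8669  104.5302] sd mm [0.2372 0.219  0.4026] rot err deg [ 0.004  -0.1716  0.0219] F slot [ 0.6841 -0.6823 -0.2367] F [ 0.2308 -0.8262 -0.5036] open 0.004157766058531853
side [(array([269.7, 221.7]), np.int32(86)), (array([286.3, 223.7]), np.int32(239))]
side [(array([267. , 234.1]), np.int32(49)), (array([284.1, 238.8]), np.int32(208))]
side [(array([282.6, 255.1]), np.int32(262))]
pred cap [array([263.9, 217.2]), array([268.5, 219.1])]
top []
top []
top []
pred cap [array([299.6, 185.7]), array([301. , 181.7])]
```

```bash
python3 -c "
from plant import r
print(r.finish_job())"
```

```text
the job is handed in; nothing more can be done
None
```

The yellow cassette is in the yellow bay, plain end first and cap outward: the plunger gave way at about 5 N and I pressed it to its firm stop with about 15 N, then released, backed the arm clear and handed the job in at about 24 s, with no verdict returned.

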